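# Lay the second spacer stick and set the next silver bar on top

## Task

The lower layer of three silver bars in the wooden cradle has one spacer stick lying across it near one end. Take the loose stick that matches it in length and thickness and set it down, without dropping it, across all three bars the same distance in from the other end, parallel to the first. Then set the loose long silver bar down, without dropping it, level on both sticks, lengthwise and centred above the middle bar, leaving both sticks in place.

Things in the scene. Friction and masses are not known exactly. Their poses are not given: they have to be found in the camera images.
- layer (a point): the lower layer: three cast silver bars side by side in a low dark wooden cradle, all fixed. This point is the centre of the layer's top surface, 25 mm above the desk. Each bar is 130 x 32 x 15 mm, lying along this frame's x with 6 mm gaps, so the layer covers 130 mm in x and 108 mm in y; the cradle's outside is 150 x 124 mm with 18 mm high rims along the two long sides. x points horizontally towards the end where the first stick lies, z up
- first_stick (a point): the square light wooden spacer stick, 120 mm long, 16 x 16 mm, about 22 g, already lying loose across the three lower bars near one end, its middle about 45 mm along x from the layer's centre (20 mm in from the bars' ends). Point: its centre, 8 mm above its underside; y along its length, z up
- spare_stick (a point): the matching square light wooden spacer stick, 120 mm long, 16 x 16 mm, about 22 g, lying loose flat on the desk left of the cradle, among a thin strip (as long but only 9 mm wide and 6 mm thick) and a short stub (55 mm long), which are not wanted. Point: its centre, 8 mm above its underside; y along its length, z up
- top_bar (a point): the loose cast silver bar for the next layer, 130 x 32 x 15 mm, about 0.64 kg, lying flat on the desk right of the cradle (the small gold bar, 50 mm long, is not wanted). Point: its centre, 7.5 mm above its underside; x along its length, y across its 32 mm width, z up
Not all that is in view belongs to the job. Of the things like the part that bears top_bar, leave any that is orange; of the rest the smaller one is meant. What is shaped like the part that bears first_stick but blue or orange is not meant.

How it is judged:
By the outcome, as a careful person would: the job done as asked, in the order asked, and still so for the second after the job is handed in, with the robot touching nothing.
It also fails if it takes over 51 s, if anything falls off the work surface, if the arm or the gripper's body presses on something with over 40 N, if the wrist force passes 120 N, or if a joint passes its speed limit or range.

## Robot

A 6-joint arm with a two-finger parallel gripper is mounted at the origin on the work surface. World frame = base frame: x ahead of the robot, y to its left, z up, the work surface at z = 0. Lengths are in m, angles in rad, forces in N, time in s.
With the tool pointing down it reaches from about 0.275 to 0.85 m from the base axis. Payload 19 kg.
Tool frame: the origin (TCP) lies at the very end of the fingers, on their centre line; the grasp point (between the pads) lies 19 mm behind it (arm.grip_point_offset is the distance from the TCP to the grasp point, in m); z points along the fingers, y is the line along which they close (so a half turn about z gives the same grasp; the last joint's range is limited). The gripper opens to 85 mm and grips with 20 to 120 N. Pads are 22 mm wide; open, the fingers measure 114 mm over their backs; the gripper's body (76 mm by 85 mm) begins 54 mm behind the grasp point. The pads swing forward as they close: fully open they stand 13 mm farther back than shut.
Start: joints at [1.003, 0.15, 1.437, -0, 1.554, -0.134], TCP at [0.242, 0.522, 0.205] pointing down, gripper open.
Joint ranges: [-2.8, 2.8], [-0.68, 2.1], [0.12, 2.68], [-1.39, 4.53], [0.16, 2.79], [-2.81, 2.81]. Speed limits (rad/s): [1.89, 1.89, 2.22, 3.01, 3.01, 3.01].

## Interface

Orientations are given as a unit quaternion [w, x, y, z].
In Python, from workcell import arm gives the robot as it stands.
- The arm moves only by the tool step_arm, never from a script. Its argument "deltas" is a list of rows, each a list of 7 numbers: the shift along the tool's x, y, z in units of 25 mm (1.0 is 25 mm), then the turn, a rotation vector about the tool's x, y, z in units of 6 degrees (1.0 is 6 degrees), then the closure, from 0 (fully open) to 1 (shut). In form: [[x, y, z, wx, wy, wz, gripper], ...]. A call has 1 to 12 rows; each row is the pose to reach, as a shift and turn from the pose commanded when the call began, along the tool's axes at that moment; what a row does not reach only later rows make up. A row lasts 1/12 s, in which the tool goes at most 41.7 mm and 7.16 degrees, less where a joint would pass 70% of its speed; a pose out of reach is approached as far as the arm can. A call with a gripper value outside its range is refused whole. The fingers move at their own pace and stop on an object; the grip force is fixed at half the most. Time passes only in rows, so rows that repeat a pose let the fingers close. It gives the time, the measured TCP pose, the force, the opening and the grip force at its end, in the units of the state.
- arm.sense(): the state, without advancing time (a new reading comes with each control period).
- arm.get_image(name): name is "scene" or "top" or "wrist"; returns (picture, depth): 400x640x3 uint8, red, green, blue; 400x640 float32, m along the optical axis (not along the pixel's ray), 0 where there is no reading.
- arm.camera_model(name): a dict with "K" (3x3 intrinsics, pixels), "cam_to_world" (4x4, takes a point from camera to world coordinates); the wrist camera has in their place "tool_from_camera" (4x4, takes a point from camera to tool coordinates, whose origin is the TCP and whose axes are the flange's). Camera axes: x right, y down, z forward; pixel columns grow to the right and rows downward; lengths in m; the calibration is good to about 2 mm. A picture is of the moment at which its call begins: read the wrist's pose just before it. camera_model takes no time and is no camera call.
- arm.sign_off(): hands the job in; it is judged then, once.
Trained networks look in the newest picture that a camera, given by its name, has taken for a name from the list of things; names that differ only in an ending like _2 or _b are one class to them, and where a whole thing is asked for, a point or a joint stands for the part that bears it (a point fixed in the world has none). Each returns a list of dicts, best first, with "score" (0 to 1); they miss things now and then, are a little off and sometimes report something else, mostly with a low value. They report only what shows in the picture. A call takes as long as a camera call. They do not tell look-alikes from the thing itself.
- arm.silhouettes(camera, name): "region" (400x640 bool, what is visible of it).
- arm.mark_of(camera, name): "xyz" ([x, y, z] in m, in the coordinates of the camera as it stood for that picture, good to about 4 mm: a listed point, or the origin of a listed thing).
The state is a dict: "time_s": time; "joints": joint angles; "joint_vel": joint speeds; "effort": joint torques, N m; "eef_pos": TCP position; "ee_rot": TCP orientation; "force": force on the tool from outside, world axes, zero at the start; "ft_torque": the same for the moment, N m; "finger_gap": finger opening in m; "finger_force": force on a finger pad.
Only numpy, scipy, OpenCV 4.12 (cv2) and the standard library are available. Lean on these libraries where they do the work, as an engineer would, in place of code of your own. Each camera call takes 0.05 s, during which the arm holds its last target. There are 200 camera calls.

## Working session

There is one attempt and no reset: what is moved stays moved. The work goes in short steps, Python scripts to look and compute and a tool call to move; the robot and the scene stay as the last step left them, time stands still between calls to the robot, and variables do not carry over. Pictures are saved under pics/ and viewed, at most 10 in all, crops included, and the job is handed in when it is done.

Besides the shell and the picture viewer there is one more tool, called after "Emit:" by a JSON object that holds its "api" and its "payload", one argument or row to a line. step_arm: Moves the arm, as the interface text tells. Its arguments: {"type":"object","properties":{"deltas":{"type":"array","items":{"type":"array","items":{"type":"number"}}}},"required":["deltas"]}

```bash
mkdir -p pics; cat > h.py <<'E'
import numpy as np,cv2
from workcell import arm
def grab(n):
    p,d=arm.get_image(n);return p,d
def world(n,d,T=None):
    m=arm.camera_model(n);K=np.array(m["K"]);T=np.array(m["cam_to_world"]) if T is None else T
    v,u=np.mgrid[:400,:640]
    P=np.stack([(u-K[0,2])/K[0,0]*d,(v-K[1,2])/K[1,1]*d,d],-1)
    return P@T[:3,:3].T+T[:3,3]
def save(f,p): cv2.imwrite(f,p[:,:,::-1])
E
python3 - <<'E'
from h import *
for n in("top","scene"):
    p,d=grab(n);save(f"pics/{n}0.png",p);np.savez(f"{n}0.npz",p=p,W=world(n,d))
    for k in("layer","first_stick","spare_stick","top_bar"):
        T=np.array(arm.camera_model(n)["cam_to_world"])
        for r in arm.mark_of(n,k): print(n,k,round(r["score"],2),(T[:3,:3]@np.array(r["xyz"])+T[:3,3]).round(3))
print(arm.sense())
E
```

```text
top layer 0.92 [ 0.542 -0.049  0.022]
top first_stick 0.68 [0.357 0.024 0.009]
top first_stick 0.59 [ 0.531 -0.09   0.032]
top first_stick 0.57 [0.725 0.008 0.007]
top spare_stick 0.69 [0.625 0.248 0.007]
top top_bar 0.96 [ 0.321 -0.174  0.008]
top top_bar 0.77 [ 0.495 -0.285  0.004]
top top_bar 0.77 [ 0.452 -0.443  0.008]
scene layer 0.68 [ 0.549 -0.048  0.02 ]
scene layer 0.27 [ 0.491 -0.281  0.012]
scene first_stick 0.68 [ 0.525 -0.086  0.034]
scene first_stick 0.67 [0.364 0.021 0.007]
scene first_stick 0.55 [0.726 0.007 0.009]
scene spare_stick 0.7 [0.626 0.241 0.007]
scene top_bar 0.97 [ 0.489 -0.283  0.009]
scene top_bar 0.83 [ 0.452 -0.442  0.007]
scene top_bar 0.55 [ 0.318 -0.168  0.013]
{'time_s': 0.5, 'joints': array([ 1.00299433e+00,  1.50494573e-01,  1.43744831e+00,  5.04260957e-06,
        1.55380382e+00, -1.34012940e-01]), 'joint_vel': array([-0.0013335 ,  0.00090873,  0.00034564, -0.00014988,  0.00218884,
       -0.00171203]), 'effort': array([-2.60316352e-03, -7.12305593e+01, -5.70732450e+01, -4.02535306e-04,
        2.07327903e-03,  6.12310782e-05]), 'eef_pos': array([0.24167265, 0.52168588, 0.20464559]), 'ee_rot': array([-2.88443589e-05,  2.15197995e-01,  9.76570436e-01, -7.14637707e-05]), 'force': array([-0.6198887 , -0.18242752,  0.23522695]), 'ft_torque': array([-0.0093579 , -0.05218721,  0.00181114]), 'finger_force': 0.0, 'finger_gap': 0.08545497806009414}
```

View pics/top0.png

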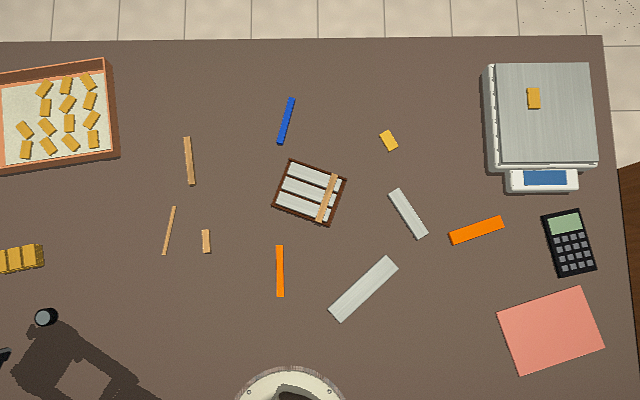

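View pics/scene0.png

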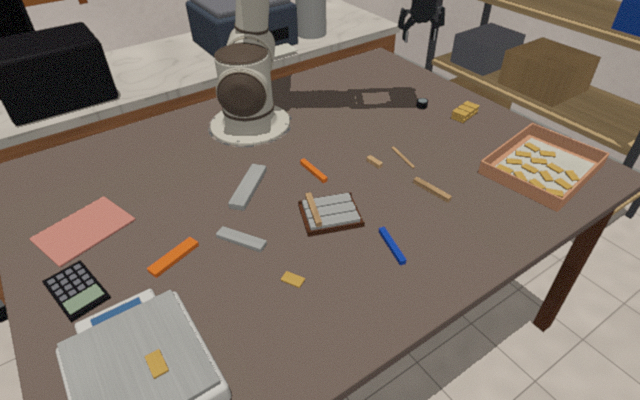

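The top view shows the possible spare sticks: (189,160) is long and thick, (169,230) is the thin strip and (206,241) is the stub. The blue stick at (285,121) and orange at (280,271) are not meant. For the bar: (408,213) is the smaller silver one, (363,289) the larger silver one, (476,230) orange, and (389,141) small gold. I choose (189,160) and (408,213). Next I measure them and check in a crop.

```bash
cat >> h.py <<'E'
def rect(W,M):
    P=W[M][:,:2]; c,s,a=cv2.minAreaRect((P*1000).astype(np.float32))
    b=cv2.boxPoints((c,s,a)); e=b[1]-b[0]; f=b[2]-b[1]
    if np.hypot(*e)<np.hypot(*f): e,f=f,e
    return np.round(c,1),np.round([np.hypot(*e),np.hypot(*f)],1),round(float(np.degrees(np.arctan2(e[1],e[0]))%180),1),round(float(np.median(W[M][:,2])*1000),1)
E
python3 - <<'E'
from h import *
z=np.load("top0.npz");p,W=z["p"],z["W"]
H=cv2.cvtColor(p,cv2.COLOR_RGB2HSV).astype(int)
def near(u,v,tol=45):
    m=np.zeros((402,642),np.uint8);q=p.copy()
    cv2.floodFill(q,m,(u,v),0,(tol,)*3,(tol,)*3,cv2.FLOODFILL_FIXED_RANGE|cv2.FLOODFILL_MASK_ONLY|(255<<8))
    return m[1:-1,1:-1]>0
for n,u,v in(("spare",189,160),("strip",169,230),("stub",206,241),("bar",408,213),("bigbar",363,289),("first",328,197)):
    M=near(u,v);print(n,M.sum(),rect(W,M))
m=(W[:,:,2]>.006);s=np.zeros_like(m);s[150:235,265:355]=1
print("cradle",rect(W,m&s))
print(np.array(arm.camera_model("wrist")["tool_from_camera"]).round(3),np.array(arm.camera_model("wrist")["K"])[0])
a=cv2.resize(p[110:270,150:230],None,fx=3.5,fy=3.5);b=cv2.resize(p[150:310,320:440],None,fx=3.5,fy=3.5)
save("pics/crop.png",np.hstack([a,b]))
E
```

```text
spare 320 (array([504.3, 122.2]), array([465.6,  80.4], dtype=float32), 44.3, 14.8)
strip 185 (array([458.9, 289.2]), array([117.1,  12.3], dtype=float32), 170.1, 4.4)
stub 152 (array([388.5,  75.8]), array([288.5,  53.6], dtype=float32), 70.5, 14.2)
bar 697 (array([ 431. , -183.7]), array([263.8, 128.6], dtype=float32), 121.9, 13.8)
bigbar 1528 (array([ 348.6, -144.7]), array([183.3, 125.1], dtype=float32), 131.1, 20.1)
first 339 (array([476.7, -77.4]), array([220.8,  30.3], dtype=float32), 167.9, 39.6)
cradle (array([498.8, -32.1]), array([229.5, 153.9], dtype=float32), 161.7, 22.9)
[[-0.001 -0.952 -0.305  0.079]
 [ 1.    -0.001 -0.    -0.001]
 [ 0.    -0.305  0.952 -0.169]
 [ 0.     0.     0.     1.   ]] [316.64438769   0.         321.71846573]
```

View pics/crop.png

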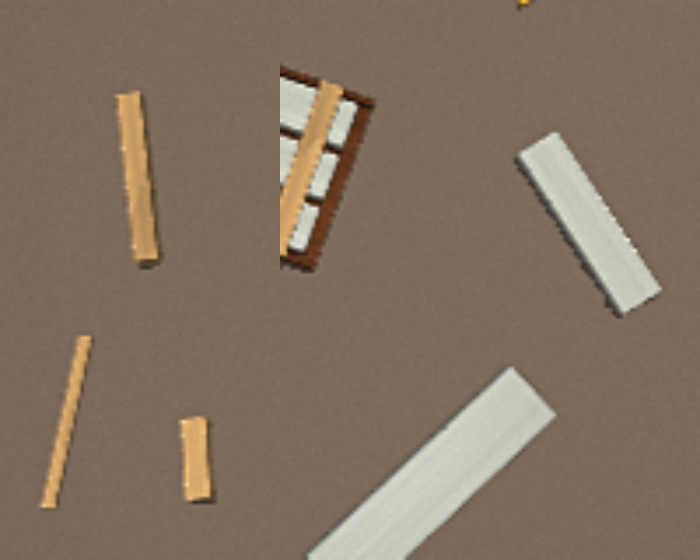

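The crop confirms it: the thick long stick is at left top, with the thin strip and the stub below. At right is the smaller silver bar, with the larger one below. Depth dropouts spoiled some of the rectangles, so I measure again without them.

```bash
python3 - <<'E'
from h import *
z=np.load("top0.npz");p,W=z["p"],z["W"]
val=W[:,:,2]<.2
def near(u,v,tol=45):
    m=np.zeros((402,642),np.uint8);q=p.copy()
    cv2.floodFill(q,m,(u,v),0,(tol,)*3,(tol,)*3,cv2.FLOODFILL_FIXED_RANGE|cv2.FLOODFILL_MASK_ONLY|(255<<8))
    return (m[1:-1,1:-1]>0)&val
for n,u,v in(("spare",189,160),("strip",169,230),("stub",206,241),("bar",408,213),("bigbar",363,289),("first",328,197)):
    M=near(u,v);print(n,M.sum(),rect(W,M))
m=(W[:,:,2]>.006)&val;s=np.zeros_like(m);s[150:235,265:355]=1
print("cradle",rect(W,m&s))
E
```

```text
spare 316 (array([629.5, 245.9]), array([126. ,  22.3], dtype=float32), 7.9, 14.8)
strip 185 (array([458.9, 289.2]), array([117.1,  12.3], dtype=float32), 170.1, 4.4)
stub 150 (array([431.5, 198.8]), array([54.3, 20.3], dtype=float32), 4.7, 14.2)
bar 692 (array([ 492.4, -282.4]), array([128.6,  31.4], dtype=float32), 31.9, 13.8)
bigbar 1525 (array([ 318. , -171.4]), array([183.4,  43.8], dtype=float32), 131.6, 20.1)
first 337 (array([527.5, -88. ]), array([118.2,  17.3], dtype=float32), 159.8, 39.6)
cradle (array([546.1, -47.8]), array([150.1, 124.7], dtype=float32), 69.0, 22.9)
```

```bash
cat >> h.py <<'E'
from scipy.spatial.transform import Rotation as R
def tool():
    s=arm.sense();q=np.array(s["ee_rot"]);T=np.eye(4);T[:3,:3]=R.from_quat(q[[1,2,3,0]]).as_matrix();T[:3,3]=s["eef_pos"];return T,s
def go(x,y,z,ya):
    T,s=tool();a=np.radians(ya);Y=np.array([np.cos(a),np.sin(a),0]);Z=np.array([0,0,-1.]);X=np.cross(Y,Z)
    G=np.stack([X,Y,Z],1);d=T[:3,:3].T@(np.array([x,y,z])-T[:3,3])/.025
    w=R.from_matrix(T[:3,:3].T@G).as_rotvec(degrees=True)/6
    print("go",np.r_[d,w].round(3),"dist",round(float(np.linalg.norm(d)*25)))
def wrist(f=None):
    T,s=tool();p,d=grab("wrist");C=T@np.array(arm.camera_model("wrist")["tool_from_camera"])
    W=world("wrist",d,C);W[d<=0]=9
    if f: save(f,p)
    return p,W,C
def marks(n,C):
    for r in arm.mark_of("wrist",n): print(n,round(r["score"],2),(C[:3,:3]@np.array(r["xyz"])+C[:3,3]).round(4))
def blobs(W,lo,hi,amin=300):
    m=((W[:,:,2]>lo)&(W[:,:,2]<hi)).astype(np.uint8);n,L,S,c=cv2.connectedComponentsWithStats(m)
    for i in range(1,n):
        if S[i,4]>amin: print(S[i,4],c[i].round(),rect(W,L==i))
E
python3 -c "
from h import *
go(.629,.246,.14,97.9)"
```

```text
go [-1.8693e+01 -3.4940e+00  2.5860e+00 -1.0000e-03 -1.0000e-03 -5.4590e+00] dist 480
```

Emit:
{"api": "step_arm", "payload": {
  "deltas": [
    [-18.7,-3.5,2.6,0,0,-5.46,0],
    [-18.7,-3.5,2.6,0,0,-5.46,0],
    [-18.7,-3.5,2.6,0,0,-5.46,0],
    [-18.7,-3.5,2.6,0,0,-5.46,0],
    [-18.7,-3.5,2.6,0,0,-5.46,0],
    [-18.7,-3.5,2.6,0,0,-5.46,0],
    [-18.7,-3.5,2.6,0,0,-5.46,0],
    [-18.7,-3.5,2.6,0,0,-5.46,0],
    [-18.7,-3.5,2.6,0,0,-5.46,0],
    [-18.7,-3.5,2.6,0,0,-5.46,0],
    [-18.7,-3.5,2.6,0,0,-5.46,0],
    [-18.7,-3.5,2.6,0,0,-5.46,0]
  ]
}}

```text
time_s: 1.5
eef_pos: [0.628, 0.2461, 0.1398]
ee_rot: [0.0, -0.069, 0.998, -0.0]
force: [1.2, 1.1, 0.4]
finger_gap: 0.0852
finger_force: 0.0
```

Emit:
{"api": "step_arm", "payload": {
  "deltas": [
    [0,0,0,0,0,0,0],
    [0,0,0,0,0,0,0],
    [0,0,0,0,0,0,0]
  ]
}}

```text
time_s: 1.75
eef_pos: [0.6264, 0.2476, 0.1399]
ee_rot: [-0.0, -0.069, 0.998, 0.0]
force: [0.1, -0.5, 0.5]
finger_gap: 0.0858
finger_force: 0.0
```

```bash
python3 -c "
from h import *
p,W,C=wrist('pics/w1.png');marks('spare_stick',C)
print('desk',np.median(W[W[:,:,2]<.006][:,2]))
blobs(W,.010,.03)
m=(W[:,:,2]>.006)&(W[:,:,2]<.03);print(rect(W,m))
T,s=tool();print(T.round(4),s['time_s'])"
```

```text
spare_stick 0.76 [0.6268 0.2407 0.013 ]
desk -8.575830759743885e-05
10180 [39. 65.] (array([558.9, -12.2]), array([124.4,  74. ], dtype=float32), 158.9, 24.3)
1986 [315. 176.] (array([626.1, 241. ]), array([118.8,  15.7], dtype=float32), 7.5, 15.8)
2025 [ 78. 239.] (array([724.4,   7.7]), array([121.1,  17.2], dtype=float32), 165.0, 15.8)
2021 [529. 236.] (array([644. , 473.2]), array([179.3,  76.2], dtype=float32), 127.7, 20.3)
574 [632. 260.] (array([669.4, 581.2]), array([48.8, 18.1], dtype=float32), 24.2, 13.0)
912 [585. 261.] (array([674.6, 533.3]), array([46.4, 24.6], dtype=float32), 45.8, 13.1)
925 [533. 261.] (array([682.8, 479.1]), array([44.5, 24.9], dtype=float32), 8.5, 13.1)
813 [623. 300.] (array([715.6, 594.8]), array([47.6, 24.8], dtype=float32), 42.1, 13.1)
828 [524. 302.] (array([733.9, 488.7]), array([46.4, 31. ], dtype=float32), 153.5, 13.1)
839 [574. 301.] (array([724. , 540.3]), array([45.1, 25.5], dtype=float32), 2.5, 13.1)
965 [612. 343.] (array([778.7, 606.1]), array([75.6, 34.6], dtype=float32), 15.2, 13.1)
(array([657.4, 322.1]), array([761.2, 365.7], dtype=float32), 79.7, 14.2)
[[-9.904e-01 -1.385e-01  2.000e-04  6.259e-01]
 [-1.385e-01  9.904e-01  1.000e-04  2.484e-01]
 [-3.000e-04  1.000e-04 -1.000e+00  1.405e-01]
 [ 0.000e+00  0.000e+00  0.000e+00  1.000e+00]] 1.85
```

View pics/w1.png

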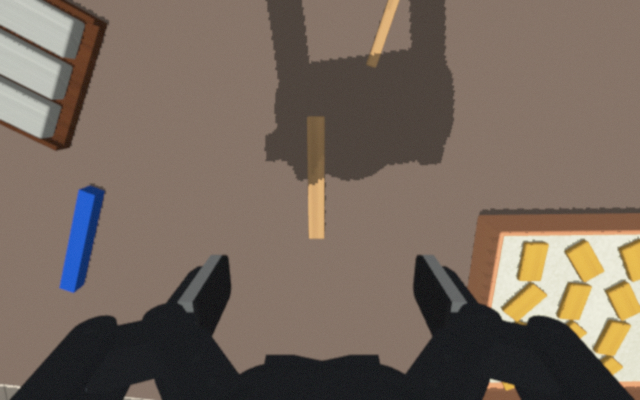

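The wrist view shows the wanted stick at (316,178), 119 x 16 mm with its top at 15.8 mm, which matches the description. The cradle's far half is at top left.

```bash
python3 -c "
from h import *
go(.6261,.2410,.003,97.5)"
```

```text
go [ 3.50e-02 -2.96e-01  5.50e+00  1.00e-03  2.00e-03  7.70e-02] dist 138
```

Emit:
{"api": "step_arm", "payload": {
  "deltas": [
    [0.03,-0.3,1.3,0,0,0.08,0],
    [0.03,-0.3,2.6,0,0,0.08,0],
    [0.03,-0.3,3.9,0,0,0.08,0],
    [0.03,-0.3,4.8,0,0,0.08,0],
    [0.03,-0.3,5.3,0,0,0.08,0],
    [0.03,-0.3,5.5,0,0,0.08,0],
    [0.03,-0.3,5.5,0,0,0.08,0]
  ]
}}

```text
time_s: 2.43
eef_pos: [0.6265, 0.2407, 0.0026]
ee_rot: [-0.0, -0.065, 0.998, -0.0]
force: [-0.2, 0.0, 0.7]
finger_gap: 0.0853
finger_force: 0.0
```

Emit:
{"api": "step_arm", "payload": {
  "deltas": [
    [0,0,0,0,0,0,0.5],
    [0,0,0,0,0,0,1],
    [0,0,0,0,0,0,1],
    [0,0,0,0,0,0,1],
    [0,0,0,0,0,0,1],
    [0,0,0,0,0,0,1],
    [0,0,0,0,0,0,1],
    [0,0,0,0,0,0,1]
  ]
}}

```text
time_s: 3.1
eef_pos: [0.6268, 0.2401, 0.0026]
ee_rot: [-0.0, -0.065, 0.998, -0.0]
force: [0.2, -0.1, 0.1]
finger_gap: 0.0002
finger_force: 0.0
```

```bash
python3 -c "
from h import *
p,W,C=wrist('pics/w2.png');marks('spare_stick',C)
blobs(W,.010,.022)
print(arm.sense())"
```

```text
spare_stick 0.63 [0.6267 0.2408 0.0101]
3360 [325. 187.] (array([597.9, 237.5]), array([63. , 16.1], dtype=float32), 7.9, 15.8)
2199 [605. 343.] (array([673.2, 418.2]), array([71. , 20.1], dtype=float32), 173.2, 16.0)
{'time_s': 3.2, 'joints': array([ 2.51124909e-01,  4.77563039e-01,  1.43324290e+00, -1.08146378e-04,
        1.23080687e+00, -1.44922706e+00]), 'joint_vel': array([-0.00145952, -0.00115732,  0.00067255,  0.0018133 , -0.0012188 ,
       -0.00110986]), 'effort': array([-2.40858419e-03, -9.47804117e+01, -5.12888646e+01, -8.73686040e-04,
        3.25671688e-03,  7.07184472e-05]), 'eef_pos': array([0.62686463, 0.24006639, 0.0026202 ]), 'ee_rot': array([-4.58655011e-07, -6.47505209e-02,  9.97901482e-01, -5.19623290e-05]), 'force': array([ 0.64800325, -0.0602662 ,  0.72565475]), 'ft_torque': array([-0.07451686,  0.02344898, -0.00222029]), 'finger_force': 0.0, 'finger_gap': 0.0001920493033971648}
```

View pics/w2.png

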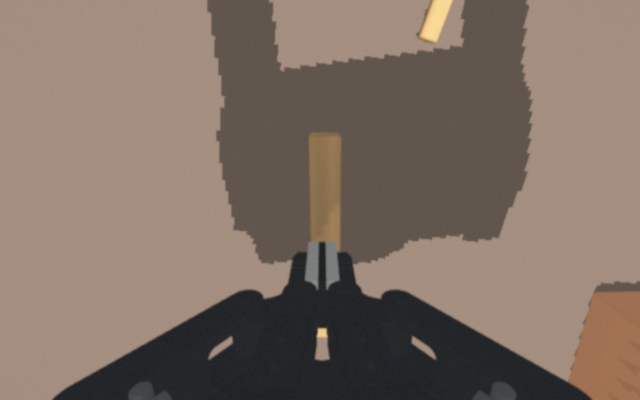

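The fingers closed at (322,260) over the stick, and the stick has not moved. I measure how high the fingertips really are.

```bash
python3 -c "
from h import *
p,W,C=wrist()
Ti=np.linalg.inv(tool()[0])
for v in (215,235,242,246,250,260,275,290,335,345):
  for u in (312,322,332):
    q=W[v,u];print(v,u,p[v,u],q.round(4),(Ti[:3,:3]@q+Ti[:3,3]).round(4))
p,d=grab('scene');save('pics/s2.png',cv2.resize(p[80:230,330:530],None,fx=4,fy=4,interpolation=cv2.INTER_CUBIC))
"
```

```text
215 312 [143 115  82] [0.6086 0.2323 0.0162] [ 0.0191 -0.0054 -0.0137]
215 322 [133 108  76] [0.6082 0.2375 0.0155] [ 0.0188 -0.0001 -0.013 ]
215 332 [160 128  89] [0.6075 0.2427 0.0156] [ 0.0188  0.0051 -0.013 ]
235 312 [139 111  78] [0.6203 0.2337 0.0156] [ 0.0073 -0.0055 -0.013 ]
235 322 [142 115  81] [0.6195 0.239  0.0158] [ 0.0074 -0.0001 -0.0133]
235 332 [159 127  90] [0.6191 0.2444 0.0151] [ 0.0071  0.0053 -0.0125]
242 312 [127 121 115] [0.6154 0.2336 0.0342] [ 0.0122 -0.0049 -0.0316]
242 322 [71 61 48] [0.6148 0.2384 0.0342] [ 0.0122 -0.0001 -0.0317]
242 332 [134 127 117] [0.6143 0.2431 0.0339] [ 0.012   0.0047 -0.0314]
246 312 [123 125 125] [0.6153 0.2338 0.0385] [ 0.0122 -0.0048 -0.036 ]
246 322 [29 31 31] [0.6155 0.2385 0.0371] [ 0.0115 -0.0001 -0.0345]
246 332 [123 127 126] [0.6146 0.2431 0.0376] [ 0.0117  0.0045 -0.035 ]
250 312 [124 124 124] [0.6154 0.2339 0.0424] [ 0.0122 -0.0047 -0.0398]
250 322 [34 36 37] [0.6152 0.2384 0.0417] [ 0.0118 -0.0001 -0.0391]
250 332 [125 127 125] [0.6146 0.2429 0.0416] [ 0.0118  0.0044 -0.0391]
260 312 [123 125 124] [0.6157 0.2342 0.051 ]
[... 293 characters left out ...]
01 -0.0608]
275 332 [123 124 123] [0.6148 0.2423 0.0626] [ 0.0117  0.0038 -0.06  ]
290 312 [35 36 39] [0.6149 0.2348 0.0739] [ 0.0125 -0.0037 -0.0713]
290 322 [37 39 40] [0.6194 0.239  0.0666] [ 0.0076 -0.0001 -0.064 ]
290 332 [34 36 41] [0.6133 0.2417 0.075 ] [ 0.0133  0.0034 -0.0724]
335 312 [38 38 42] [0.6306 0.2368 0.0783] [-0.0033 -0.0038 -0.0758]
335 322 [238 202 139] [0.6847 0.2474 0.0157] [-0.0583 -0.0002 -0.0131]
335 332 [36 39 42] [0.6306 0.2441 0.0772] [-0.0043  0.0035 -0.0746]
345 312 [38 39 42] [0.6344 0.2373 0.079 ] [-0.0071 -0.0038 -0.0764]
345 322 [166 145 131] [0.7057 0.2502 0.0008] [-0.0796 -0.0002  0.0018]
345 332 [35 39 41] [0.6326 0.2443 0.0799] [-0.0063  0.0034 -0.0773]
```

View pics/s2.png

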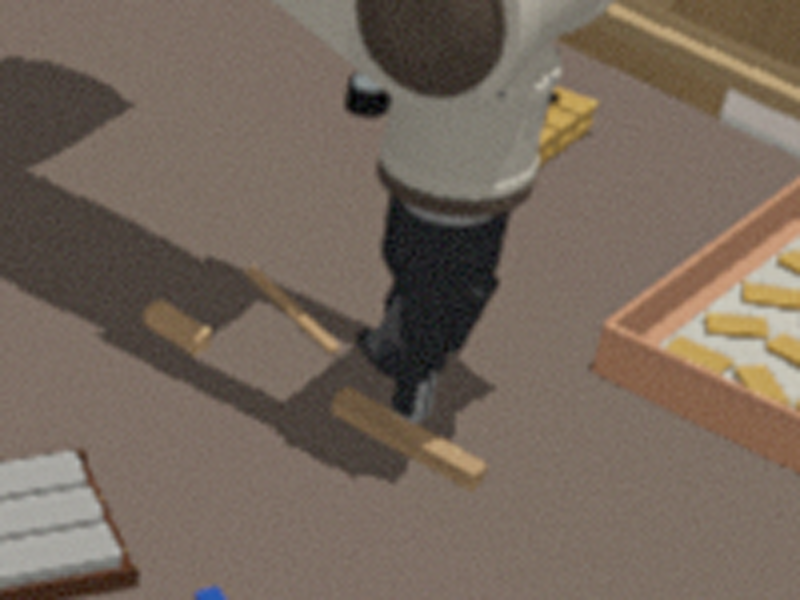

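```bash
python3 -c "
from h import *
print(arm.grip_point_offset)
p,d=grab('scene');W=world('scene',d);W[d<=0]=9
Ti=np.linalg.inv(tool()[0])
Q=W@Ti[:3,:3].T+Ti[:3,3]
m=(abs(Q[:,:,0])<.03)&(abs(Q[:,:,1])<.03)&(Q[:,:,2]<-.016)&(Q[:,:,2]>-.12)
for lo in range(-120,-10,8):
  k=m&(Q[:,:,2]*1000>=lo)&(Q[:,:,2]*1000<lo+8)
  if k.any(): print(lo,k.sum(),Q[k].mean(0).round(4))
T=np.array(arm.camera_model('scene')['cam_to_world']);print(T[:3,3].round(3))
"
```

```text
0.0187
-120 30 [-0.0124 -0.0096 -0.1157]
-112 31 [-0.0122 -0.0081 -0.1078]
-104 31 [-0.0123 -0.0064 -0.0999]
-96 19 [-0.0073 -0.0076 -0.0929]
-88 31 [-0.009  -0.0045 -0.083 ]
-80 33 [-0.0077 -0.0005 -0.0758]
-72 10 [-0.0076 -0.003  -0.0681]
-64 16 [-0.0057 -0.0064 -0.0597]
-56 26 [-0.0052 -0.0068 -0.0524]
-48 23 [-0.003  -0.0091 -0.0437]
-40 15 [-0.0059 -0.0047 -0.0362]
-32 5 [-0.0029 -0.0047 -0.0295]
-24 19 [-0.0031 -0.001  -0.0168]
[ 1.263 -0.558  0.808]
```

Both cameras agree that the shut fingertips end about 31 mm behind the reported TCP, at about z = 34 mm. The TCP as given is therefore wrong for these fingers, so I open, then lower by that much in guarded steps.

Emit:
{"api": "step_arm", "payload": {
  "deltas": [
    [0,0,0,0,0,0,0],
    [0,0,0,0,0,0,0],
    [0,0,0,0,0,0,0],
    [0,0,0,0,0,0,0],
    [0,0,0,0,0,0,0],
    [0,0,0,0,0,0,0],
    [0,0.02,0.25,0,0,0,0],
    [0,0.02,0.5,0,0,0,0],
    [0,0.02,0.7,0,0,0,0],
    [0,0.02,0.8,0,0,0,0],
    [0,0.02,0.8,0,0,0,0]
  ]
}}

```text
time_s: 4.27
eef_pos: [0.6262, 0.2404, -0.0185]
ee_rot: [-0.001, -0.065, 0.998, -0.0]
force: [0.1, -1.0, -0.9]
finger_gap: 0.0857
finger_force: 0.0
```

Emit:
{"api": "step_arm", "payload": {
  "deltas": [
    [0,0,0.1,0,0,0,0],
    [0,0,0.2,0,0,0,0],
    [0,0,0.3,0,0,0,0],
    [0,0,0.3,0,0,0,0]
  ]
}}

```text
time_s: 4.6
eef_pos: [0.6265, 0.2405, -0.0254]
ee_rot: [-0.0, -0.065, 0.998, -0.0]
force: [-1.1, 0.3, -0.1]
finger_gap: 0.0852
finger_force: 0.0
```

Emit:
{"api": "step_arm", "payload": {
  "deltas": [
    [0,0,0,0,0,0,0.5],
    [0,0,0,0,0,0,0.7],
    [0,0,0,0,0,0,0.8],
    [0,0,0,0,0,0,1],
    [0,0,0,0,0,0,1],
    [0,0,0,0,0,0,1],
    [0,0,0,0,0,0,1],
    [0,0,0,0,0,0,1]
  ]
}}

```text
time_s: 5.27
eef_pos: [0.627, 0.2406, -0.0246]
ee_rot: [0.0, -0.065, 0.998, 0.0]
force: [-0.8, -0.1, 3.6]
finger_gap: 0.0144
finger_force: 59.1
```

Emit:
{"api": "step_arm", "payload": {
  "deltas": [
    [0,0,-0.4,0,0,0,1],
    [0,0,-1.4,0,0,0,1],
    [0,0,-2.8,0,0,0,1],
    [0,0,-4.2,0,0,0,1],
    [0,0,-5.2,0,0,0,1],
    [0,0,-5.2,0,0,0,1]
  ]
}}

```text
time_s: 5.77
eef_pos: [0.6289, 0.2412, 0.1121]
ee_rot: [0.004, -0.065, 0.998, 0.001]
force: [0.2, -0.4, 1.2]
finger_gap: 0.0141
finger_force: 58.6
```

```bash
python3 -c "
from h import *
print(arm.sense()['finger_gap'])
go(.560,-.006,.13,69)"
```

```text
0.014067709376968177
go [ 4.004 -9.449 -0.757  0.029  0.075  4.738] dist 257
```

Emit:
{"api": "step_arm", "payload": {
  "deltas": [
    [1,-2.4,-0.7,0,0,1.2,1],
    [1.8,-4.2,-0.7,0,0,2.4,1],
    [2.5,-5.9,-0.7,0,0,3.4,1],
    [3.3,-7.6,-0.7,0,0,4.2,1],
    [3.8,-9,-0.7,0,0,4.75,1],
    [4,-9.45,-0.7,0,0,4.75,1],
    [4,-9.45,-0.7,0,0,4.75,1],
    [4,-9.45,-0.7,0,0,4.75,1],
    [4,-9.45,-0.7,0,0,4.75,1],
    [4,-9.45,-0.7,0,0,4.75,1]
  ]
}}

```text
time_s: 6.6
eef_pos: [0.5584, -0.0057, 0.1228]
ee_rot: [0.0, 0.183, 0.983, 0.0]
force: [0.0, -0.3, 0.6]
finger_gap: 0.0142
finger_force: 58.7
```

```bash
python3 -c "
from h import *
p,W,C=wrist('pics/w3.png');np.savez('w3.npz',p=p,W=W)
T,s=tool();print(T.round(4),s['finger_gap'])
marks('layer',C);marks('first_stick',C)
print('first');blobs(W,.035,.05)
print('layer');blobs(W,.0215,.03)
print('cradle');blobs(W,.008,.05)
print('held');blobs(W,.12,.2)
pt,d=grab('top');Wt=world('top',d);Wt[d<=0]=9
print('top');blobs(Wt,.034,.05,60);m=(Wt[:,:,2]>.02)&(Wt[:,:,2]<.03);
"
```

```text
[[-9.336e-01  3.584e-01 -0.000e+00  5.584e-01]
 [ 3.584e-01  9.336e-01  2.000e-04 -5.500e-03]
 [ 1.000e-04  1.000e-04 -1.000e+00  1.227e-01]
 [ 0.000e+00  0.000e+00  0.000e+00  1.000e+00]] 0.014443017890473572
layer 0.72 [ 0.5447 -0.0438  0.022 ]
first_stick 0.59 [ 0.5253 -0.0922  0.0325]
first
2901 [215. 189.] (array([526.6, -89.5]), array([119.5,  16.8], dtype=float32), 159.9, 40.7)
layer
8394 [269. 184.] (array([546.9, -34.6]), array([118.6, 103.3], dtype=float32), 159.6, 24.8)
cradle
2678 [13. 44.] (array([ 362.8, -197.4]), array([86.3, 16.3], dtype=float32), 133.7, 18.9)
349 [289.   8.] (array([413.5,  22.1]), array([15.9, 13. ], dtype=float32), 90.6, 15.5)
17036 [261. 181.] (array([544.5, -48.4]), array([150.2, 123.6], dtype=float32), 69.0, 24.6)
3315 [ 44. 233.] (array([ 504. , -275.2]), array([100. ,  33.9], dtype=float32), 30.6, 14.7)
405 [389. 283.] (array([678.9,  19.5]), array([26.8, 16. ], dtype=float32), 165.1, 15.7)
held
12910 [322. 261.] (array([552.7,  -4.3]), array([98.1, 73.6], dtype=float32), 124.7, 163.7)
top
1063 [ 71. 109.] (array([742.1, 562.5]), array([269.5, 243.8], dtype=float32), 98.5, 41.6)
1990 [534. 167.] (array([ 655.6, -537.8]), array([354.7, 175.1], dtype=float32), 42.8, 39.8)
353 [326. 198.] (array([527.5, -88.9]), array([119.5,  16.1], dtype=float32), 159.9, 39.6)
```

View pics/w3.png

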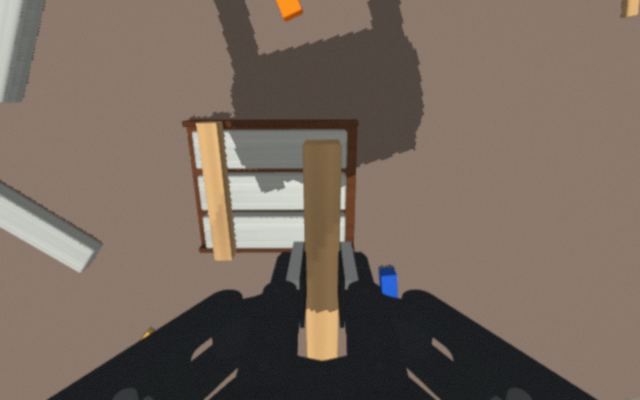

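The wrist view shows the stick held square at (322,250). The first stick is at (217,190) on the bars, and the cradle's far end is at u≈350. I measure the held stick's pose in the tool frame.

```bash
python3 -c "
from h import *
z=np.load('w3.npz');p,W=z['p'],z['W'];T,s=tool();Ti=np.linalg.inv(T);Q=W@Ti[:3,:3].T+Ti[:3,3]
H=cv2.cvtColor(p,cv2.COLOR_RGB2HSV)
m=(H[:,:,1]>70)&(Q[:,:,2]<-.02)&(Q[:,:,2]>-.07)
P=Q[m];print(m.sum(),P.min(0).round(4),P.max(0).round(4))
for lo in range(-70,70,10):
  k=m&(Q[:,:,0]*1000>=lo)&(Q[:,:,0]*1000<lo+10)
  if k.sum()>5: print(lo,k.sum(),np.median(Q[k],0).round(4),np.percentile(Q[k][:,1],[3,97]).round(4))
go(.5606,-.0065,.04,69.6)
"
```

```text
7575 [-0.0502 -0.02   -0.07  ] [ 0.0604  0.0271 -0.0291]
-50 455 [-0.0442 -0.0012 -0.0407] [-0.0084  0.0064]
-40 518 [-0.0349 -0.0007 -0.0407] [-0.0082  0.0067]
-30 545 [-0.0249 -0.0011 -0.0408] [-0.0084  0.0066]
-20 566 [-0.015  -0.0007 -0.0407] [-0.0078  0.0064]
-10 650 [-0.0051 -0.0006 -0.0408] [-0.008   0.0063]
0 696 [ 0.0056 -0.0004 -0.0408] [-0.008   0.0238]
10 729 [ 0.0148 -0.0006 -0.0407] [-0.0082  0.0066]
20 721 [ 0.0252 -0.001  -0.0407] [-0.008   0.0064]
30 788 [ 0.0351 -0.0006 -0.0408] [-0.0079  0.0064]
40 845 [ 0.0451 -0.0006 -0.0407] [-0.008   0.0066]
50 938 [ 0.0552 -0.0006 -0.0407] [-0.008   0.0065]
60 123 [ 0.0601 -0.0005 -0.0362] [-0.0074  0.006 ]
go [-1.01e-01 -1.00e-03  3.30e+00 -0.00e+00 -3.00e-03 -9.80e-02] dist 83
```

Emit:
{"api": "step_arm", "payload": {
  "deltas": [
    [-0.1,0.03,1.2,0,0,-0.1,1],
    [-0.1,0.03,2.4,0,0,-0.1,1],
    [-0.1,0.03,3.6,0,0,-0.1,1],
    [-0.1,0.03,4.3,0,0,-0.1,1],
    [-0.1,0.03,4.6,0,0,-0.1,1],
    [-0.1,0.03,4.75,0,0,-0.1,1],
    [-0.1,0.03,4.75,0,0,-0.1,1],
    [-0.1,0.03,4.75,0,0,-0.1,1]
  ]
}}

```text
time_s: 7.47
eef_pos: [0.5615, -0.0067, 0.005]
ee_rot: [0.001, 0.178, 0.984, -0.0]
force: [0.5, 0.1, -0.3]
finger_gap: 0.0145
finger_force: 58.7
```

```bash
python3 -c "
from h import *
go(.5608,-.0058,.0003,69.6);print(arm.sense()['force'],arm.sense()['eef_pos'])
"
```

```text
go [ 0.038  0.024  0.19   0.002  0.014 -0.009] dist 5
[ 0.54769109  0.06531311 -0.27152626] [ 0.56147286 -0.00670435  0.00504109]
```

Emit:
{"api": "step_arm", "payload": {
  "deltas": [
    [0.03,0.02,0.06,0,0,0,1],
    [0.03,0.02,0.12,0,0,0,1],
    [0.03,0.02,0.16,0,0,0,1],
    [0.03,0.02,0.18,0,0,0,1],
    [0.03,0.02,0.18,0,0,0,1]
  ]
}}

```text
time_s: 7.88
eef_pos: [0.5605, -0.0061, 0.0004]
ee_rot: [0.0, 0.178, 0.984, -0.0]
force: [-4.9, 2.5, 10.9]
finger_gap: 0.0144
finger_force: 60.3
```

Contact at about 11 N, at the expected height. I release in place, then rise.

Emit:
{"api": "step_arm", "payload": {
  "deltas": [
    [0,0,0,0,0,0,0.7],
    [0,0,0,0,0,0,0.4],
    [0,0,0,0,0,0,0.2],
    [0,0,0,0,0,0,0],
    [0,0,0,0,0,0,0],
    [0,0,0,0,0,0,0],
    [0,0,-0.5,0,0,0,0],
    [0,0,-1.5,0,0,0,0],
    [0,0,-3,0,0,0,0],
    [0,0,-4.5,0,0,0,0],
    [0,0,-4.8,0,0,0,0],
    [0,0,-4.8,0,0,0,0]
  ]
}}

```text
time_s: 8.88
eef_pos: [0.5617, -0.0062, 0.1236]
ee_rot: [0.003, 0.178, 0.984, 0.0]
force: [0.4, -0.5, -0.1]
finger_gap: 0.0853
finger_force: 0.0
```

```bash
python3 -c "
from h import *
p,W,C=wrist('pics/w4.png')
print('sticks');blobs(W,.035,.05)
print('cradle');blobs(W,.008,.05)
go(.496,-.284,.12,-58.1)
"
```

```text
sticks
2930 [214. 183.] (array([526.8, -89.5]), array([119.3,  16.7], dtype=float32), 159.7, 40.8)
2667 [321. 185.] (array([559.9,  -6.8]), array([120.1,  16. ], dtype=float32), 159.5, 40.8)
cradle
2188 [12. 40.] (array([ 365.7, -198.9]), array([78.9, 13. ], dtype=float32), 133.4, 18.0)
21858 [273. 180.] (array([545. , -48.6]), array([150.3, 124.7], dtype=float32), 69.1, 24.9)
3272 [ 43. 227.] (array([ 505.9, -274.5]), array([96.1, 34.5], dtype=float32), 30.8, 14.7)
1578 [388. 315.] (array([724.3,   7.3]), array([121.3,  16.3], dtype=float32), 165.0, 15.8)
go [-1.4580e+00 -1.1320e+01  4.9000e-02  3.3000e-02  9.0000e-03  2.1271e+01] dist 285
```

The spare stick now lies 44.4 mm from the centre, level and parallel to the first at 44.7 mm. Next is the bar.

Emit:
{"api": "step_arm", "payload": {
  "deltas": [
    [-0.1,-0.9,0,0,0,1.1,0],
    [-0.2,-2,0,0,0,2.2,0],
    [-0.3,-3,0,0,0,3.3,0],
    [-0.4,-4,0,0,0,4.4,0],
    [-0.6,-5,0,0,0,5.5,0],
    [-0.7,-6,0,0,0,6.6,0],
    [-0.9,-7,0,0,0,7.7,0],
    [-1,-8,0,0,0,8.8,0],
    [-1.2,-9,0,0,0,9.9,0],
    [-1.3,-10,0,0,0,11,0],
    [-1.4,-11,0,0,0,12.1,0],
    [-1.45,-11.3,0,0,0,13.2,0]
  ]
}}

```text
time_s: 9.93
eef_pos: [0.4939, -0.2859, 0.1181]
ee_rot: [-0.001, 0.767, 0.642, -0.001]
force: [0.5, 0.8, -0.2]
finger_gap: 0.0853
finger_force: 0.0
```

```bash
python3 -c "
from h import *
go(.496,-.284,.12,-58.1)"
```

```text
go [ 8.9e-02  7.1e-02 -7.4e-02 -1.9e-02  7.0e-03  8.0e+00] dist 3
```

Emit:
{"api": "step_arm", "payload": {
  "deltas": [
    [0,0,0,0,0,1.1,0],
    [0,0,0,0,0,2.2,0],
    [0,0,0,0,0,3.3,0],
    [0,0,0,0,0,4.4,0],
    [0,0,0,0,0,5.5,0],
    [0,0,0,0,0,6.6,0],
    [0,0,0,0,0,7.7,0],
    [0,0,0,0,0,8,0],
    [0,0,0,0,0,8,0],
    [0,0,0,0,0,8,0]
  ]
}}

```text
time_s: 10.77
eef_pos: [0.495, -0.2831, 0.1186]
ee_rot: [-0.001, 0.96, 0.279, -0.0]
force: [0.4, 0.5, -0.1]
finger_gap: 0.0854
finger_force: 0.0
```

```bash
python3 -c "
from h import *
p,W,C=wrist('pics/w5.png');T,s=tool();print(T.round(4))
blobs(W,.011,.03)
Ti=np.linalg.inv(T);Q=W@Ti[:3,:3].T+Ti[:3,3]
m=(Q[:,:,2]<-.02)&(Q[:,:,2]>-.09)&(abs(Q[:,:,1])>.03);P=Q[m];print('open fingertips z',np.percentile(P[:,2],[99,99.9]))
"
```

```text
[[ 8.440e-01  5.363e-01 -9.000e-04  4.951e-01]
 [ 5.363e-01 -8.440e-01  6.000e-04 -2.832e-01]
 [-5.000e-04 -1.000e-03 -1.000e+00  1.187e-01]
 [ 0.000e+00  0.000e+00  0.000e+00  1.000e+00]]
2151 [57. 17.] (array([504.7, -39.1]), array([46.8, 40.9], dtype=float32), 69.0, 24.4)
3544 [134.  44.] (array([518.6, -99.6]), array([112.3,  26. ], dtype=float32), 164.2, 24.0)
4971 [321. 182.] (array([ 492. , -283.5]), array([129.9,  32. ], dtype=float32), 31.3, 14.7)
2889 [592. 204.] (array([ 608.2, -493.6]), array([152.1,  35.7], dtype=float32), 22.9, 20.8)
7524 [119. 274.] (array([ 318. , -171.7]), array([186.8,  46.4], dtype=float32), 131.6, 20.9)
1329 [393. 294.] (array([ 440.1, -408.6]), array([58.1, 32.4], dtype=float32), 108.4, 14.7)
406 [618. 371.] (array([ 494.5, -668. ]), array([52.4, 19.9], dtype=float32), 79.2, 13.9)
open fingertips z [-0.04138653 -0.03952247]
```

View pics/w5.png

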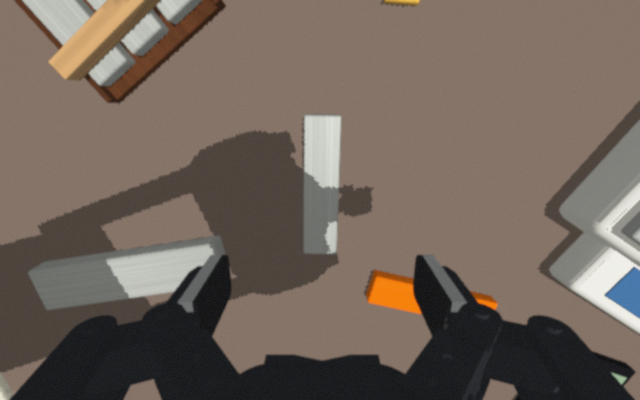

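The wrist view shows the wanted bar at (322,185), measured 130 x 32 mm with its top at 14.7 mm. I lower the fingers around its middle.

```bash
python3 -c "
from h import *
go(.492,-.2835,-.029,-58.7)"
```

```text
go [-1.08e-01 -5.00e-02  5.91e+00 -1.00e-02  4.00e-03  1.88e-01] dist 148
```

Emit:
{"api": "step_arm", "payload": {
  "deltas": [
    [-0.11,-0.05,1.3,0,0,0.19,0],
    [-0.11,-0.05,2.6,0,0,0.19,0],
    [-0.11,-0.05,3.9,0,0,0.19,0],
    [-0.11,-0.05,5,0,0,0.19,0],
    [-0.11,-0.05,5.5,0,0,0.19,0],
    [-0.11,-0.05,5.75,0,0,0.19,0],
    [-0.11,-0.05,5.9,0,0,0.19,0],
    [-0.11,-0.05,5.9,0,0,0.19,0]
  ]
}}

```text
time_s: 11.48
eef_pos: [0.4927, -0.2841, -0.0275]
ee_rot: [0.0, 0.963, 0.269, 0.0]
force: [-0.1, -0.7, 0.0]
finger_gap: 0.0853
finger_force: 0.0
```

Emit:
{"api": "step_arm", "payload": {
  "deltas": [
    [0,0,0,0,0,0,0.4],
    [0,0,0,0,0,0,0.6],
    [0,0,0,0,0,0,1],
    [0,0,0,0,0,0,1],
    [0,0,0,0,0,0,1],
    [0,0,0,0,0,0,1],
    [0,0,0,0,0,0,1]
  ]
}}

```text
time_s: 12.07
eef_pos: [0.4928, -0.2841, -0.027]
ee_rot: [0.001, 0.963, 0.269, 0.0]
force: [-2.8, 2.4, 11.9]
finger_gap: 0.0311
finger_force: 68.1
```

Emit:
{"api": "step_arm", "payload": {
  "deltas": [
    [0,0,-0.3,0,0,0,1],
    [0,0,-0.8,0,0,0,1],
    [0,0,-1.5,0,0,0,1],
    [0,0,-2.5,0,0,0,1],
    [0,0,-3.5,0,0,0,1],
    [0,0,-4.5,0,0,0,1],
    [0,0,-5.5,0,0,0,1],
    [0,0,-6,0,0,0,1],
    [0,0,-6,0,0,0,1],
    [0,0,-6,0,0,0,1]
  ]
}}

```text
time_s: 12.9
eef_pos: [0.4923, -0.2837, 0.1217]
ee_rot: [0.0, 0.963, 0.269, 0.0]
force: [0.2, -0.1, -7.2]
finger_gap: 0.0304
finger_force: 61.1
```

```bash
cat > held.py <<'E'
from h import *
p,W,C=wrist();T,s=tool();Ti=np.linalg.inv(T);Q=W@Ti[:3,:3].T+Ti[:3,3]
m=(Q[:,:,2]<-.02)&(Q[:,:,2]>-.06)&(abs(Q[:,:,1])<.018)
P=Q[m];print(m.sum(),P[:,0].min().round(4),P[:,0].max().round(4))
for lo in range(-60,70,10):
  k=m&(Q[:,:,0]*1000>=lo)&(Q[:,:,0]*1000<lo+10)
  if k.sum()>5: print(lo,k.sum(),np.median(Q[k],0).round(4),np.percentile(Q[k][:,1],[2,98]).round(4))
E
python3 held.py; python3 -c "
from h import *
print(tool()[0].round(4));go(.545,-.0484,.13,-21.0)"
```

```text
17062 -0.0497 0.0649
-50 790 [-0.0439  0.0002 -0.0427] [-0.0151  0.0153]
-40 1067 [-0.0349  0.0003 -0.0428] [-0.015   0.0151]
-30 1145 [-0.025   0.0003 -0.0428] [-0.0152  0.0153]
-20 1212 [-0.0148 -0.0002 -0.0428] [-0.0152  0.0153]
-10 1439 [-0.0048  0.0003 -0.043 ] [-0.0153  0.0153]
0 1551 [ 0.0051  0.0003 -0.043 ] [-0.0153  0.0154]
10 1788 [ 0.0139 -0.0002 -0.0429] [-0.0174  0.0175]
20 1552 [ 0.0251 -0.0001 -0.0428] [-0.0151  0.0151]
30 1664 [ 0.0351 -0.0001 -0.0429] [-0.0151  0.0151]
40 1772 [ 0.0451  0.0001 -0.0429] [-0.0151  0.0152]
50 1927 [ 0.0551 -0.0001 -0.0429] [-0.0151  0.0152]
60 1155 [ 0.063  -0.0001 -0.0424] [-0.0149  0.0148]
[[ 8.555e-01  5.178e-01 -1.300e-03  4.919e-01]
 [ 5.178e-01 -8.555e-01  9.000e-04 -2.834e-01]
 [-6.000e-04 -1.400e-03 -1.000e+00  1.206e-01]
 [ 0.000e+00  0.000e+00  0.000e+00  1.000e+00]]
go [ 6.686e+00 -6.943e+00 -3.690e-01 -1.500e-02  1.000e-03 -6.303e+00] dist 241
```

Emit:
{"api": "step_arm", "payload": {
  "deltas": [
    [0.6,-0.6,-0.3,0,0,-0.7,1],
    [1.3,-1.3,-0.3,0,0,-1.4,1],
    [2.2,-2.2,-0.3,0,0,-2.2,1],
    [3.1,-3.2,-0.3,0,0,-3,1],
    [4,-4.1,-0.3,0,0,-3.9,1],
    [4.9,-5,-0.3,0,0,-4.8,1],
    [5.7,-5.9,-0.3,0,0,-5.6,1],
    [6.3,-6.5,-0.3,0,0,-6.1,1],
    [6.6,-6.9,-0.3,0,0,-6.3,1],
    [6.7,-6.95,-0.3,0,0,-6.3,1],
    [6.7,-6.95,-0.3,0,0,-6.3,1],
    [6.7,-6.95,-0.3,0,0,-6.3,1]
  ]
}}

```text
time_s: 13.95
eef_pos: [0.5453, -0.0492, 0.1286]
ee_rot: [-0.0, 0.825, 0.566, -0.001]
force: [0.3, -0.4, -6.7]
finger_gap: 0.0301
finger_force: 61.2
```

```bash
python3 held.py | sed -n '1p;3p;6p;11p'; python3 -c "
from h import *
T,s=tool();print(T.round(4),s['force']);go(.5448,-.0485,.0171,-20.95)"
```

```text
17115 -0.05 0.0652
-40 1049 [-0.0349 -0.0008 -0.0415] [-0.0161  0.0141]
-10 1455 [-0.0049 -0.0008 -0.0417] [-0.0163  0.0143]
40 1765 [ 0.0451 -0.0008 -0.0416] [-0.0162  0.0142]
[[ 3.604e-01  9.328e-01 -9.000e-04  5.454e-01]
 [ 9.328e-01 -3.604e-01 -2.000e-04 -4.940e-02]
 [-6.000e-04 -8.000e-04 -1.000e+00  1.288e-01]
 [ 0.000e+00  0.000e+00  0.000e+00  1.000e+00]] [ 0.32322225 -0.83117763 -5.75475792]
go [ 0.029 -0.032  4.47  -0.008  0.005 -0.029] dist 112
```

Emit:
{"api": "step_arm", "payload": {
  "deltas": [
    [0.03,-0.02,0.8,0,0,0,1],
    [0.03,-0.02,1.7,0,0,0,1],
    [0.03,-0.02,2.6,0,0,0,1],
    [0.03,-0.02,3.4,0,0,0,1],
    [0.03,-0.02,4,0,0,0,1],
    [0.03,-0.02,4.3,0,0,0,1],
    [0.03,-0.02,4.45,0,0,0,1],
    [0.03,-0.02,4.45,0,0,0,1],
    [0.03,-0.02,4.45,0,0,0,1]
  ]
}}

```text
time_s: 14.75
eef_pos: [0.5459, -0.048, 0.0189]
ee_rot: [0.0, 0.824, 0.566, 0.0]
force: [-0.9, -0.2, -6.4]
finger_gap: 0.0304
finger_force: 61.1
```

Emit:
{"api": "step_arm", "payload": {
  "deltas": [
    [0,0,0.03,0,0,0,1],
    [0,0,0.06,0,0,0,1],
    [0,0,0.06,0,0,0,1]
  ]
}}

```text
time_s: 15.0
eef_pos: [0.5457, -0.0476, 0.0171]
ee_rot: [0.0, 0.824, 0.566, 0.0]
force: [-1.1, 0.1, -6.1]
finger_gap: 0.0303
finger_force: 61.1
```

Emit:
{"api": "step_arm", "payload": {
  "deltas": [
    [0,0,0.03,0,0,0,1],
    [0,0,0.05,0,0,0,1],
    [0,0,0.05,0,0,0,1]
  ]
}}

```text
time_s: 15.25
eef_pos: [0.5454, -0.0475, 0.0153]
ee_rot: [-0.0, 0.824, 0.566, -0.0]
force: [0.3, -0.1, -5.9]
finger_gap: 0.03
finger_force: 61.1
```

Emit:
{"api": "step_arm", "payload": {
  "deltas": [
    [-0.03,0,0,0,0,0,1],
    [-0.03,0,0.04,0,0,0,1],
    [-0.03,0,0.04,0,0,0,1]
  ]
}}

```text
time_s: 15.5
eef_pos: [0.5451, -0.0483, 0.0142]
ee_rot: [-0.0, 0.824, 0.566, -0.0]
force: [-0.3, 0.2, -5.3]
finger_gap: 0.0303
finger_force: 61.2
```

Emit:
{"api": "step_arm", "payload": {
  "deltas": [
    [0,0,0.02,0,0,0,1],
    [0,0,0.04,0,0,0,1],
    [0,0,0.04,0,0,0,1]
  ]
}}

```text
time_s: 15.75
eef_pos: [0.5452, -0.0483, 0.014]
ee_rot: [0.0, 0.824, 0.566, -0.0]
force: [-5.1, 1.5, 4.9]
finger_gap: 0.0308
finger_force: 62.4
```

The bar is in contact, with its weight carried by the sticks. I release and rise.

Emit:
{"api": "step_arm", "payload": {
  "deltas": [
    [0,0,0,0,0,0,0.6],
    [0,0,0,0,0,0,0.3],
    [0,0,0,0,0,0,0],
    [0,0,0,0,0,0,0],
    [0,0,0,0,0,0,0],
    [0,0,0,0,0,0,0],
    [0,0,-0.5,0,0,0,0],
    [0,0,-1.5,0,0,0,0],
    [0,0,-3,0,0,0,0],
    [0,0,-4.5,0,0,0,0],
    [0,0,-5,0,0,0,0],
    [0,0,-5,0,0,0,0]
  ]
}}

```text
time_s: 16.75
eef_pos: [0.5468, -0.0486, 0.1423]
ee_rot: [0.002, 0.824, 0.566, 0.002]
force: [0.4, -0.0, -0.6]
finger_gap: 0.0853
finger_force: 0.0
```

```bash
python3 -c "
from h import *
p,W,C=wrist('pics/w6.png')
print('bar');blobs(W,.05,.065)
print('sticks');blobs(W,.036,.046,100)
print('cradle');blobs(W,.008,.065)
for v,u in ((0,0),): pass
m=(W[:,:,2]>.05)&(W[:,:,2]<.065);A=np.c_[W[m][:,:2],np.ones(m.sum())];print('tilt',np.linalg.lstsq(A,W[m][:,2],rcond=None)[0])
"
```

```text
bar
5566 [319. 185.] (array([544.4, -48.1]), array([129.7,  32.1], dtype=float32), 69.0, 55.7)
sticks
980 [274. 137.] (array([524.4,   7.4]), array([43.4, 15.8], dtype=float32), 159.1, 40.8)
983 [364. 136.] (array([596.4, -19.5]), array([42.8, 15.9], dtype=float32), 159.0, 40.8)
775 [360. 232.] (array([ 564.2, -102.5]), array([41.3, 16.7], dtype=float32), 158.8, 40.8)
815 [277. 233.] (array([492., -76.]), array([44.5, 16.4], dtype=float32), 160.2, 40.7)
cradle
2947 [491.  48.] (array([724.9,   7.8]), array([120.8,  16.2], dtype=float32), 165.0, 15.9)
19971 [319. 173.] (array([545.2, -48.3]), array([149.8, 124.6], dtype=float32), 69.0, 25.8)
2053 [118. 180.] (array([359.9,  21.4]), array([122.,  16.], dtype=float32), 1.2, 15.6)
739 [118. 311.] (array([ 283.4, -110. ]), array([48. , 19.3], dtype=float32), 135.7, 19.1)
560 [238. 357.] (array([ 372.4, -211.8]), array([52.2, 19.9], dtype=float32), 130.5, 18.1)
tilt [ 0.00173784 -0.00097818  0.05473723]
```

View pics/w6.png

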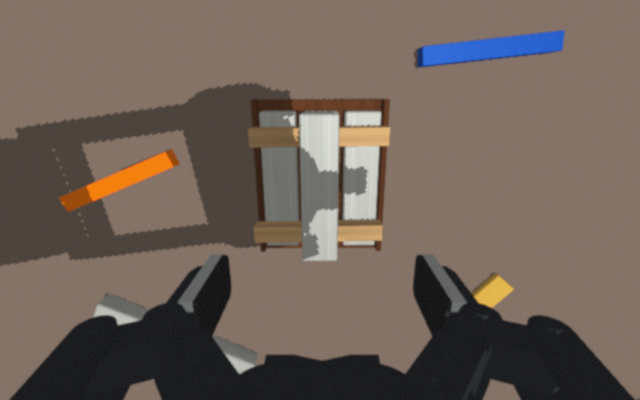

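The picture shows the bar at (319,185) level across both sticks (rows 136 and 232) above the middle bar. It is centred to within 1 mm, with its top at 55.7 mm and both sticks in place.

```bash
python3 -c "
from workcell import arm
print(arm.sign_off())"
```

```text
the job is handed in; nothing more can be done
None
```

The job is handed in: the matching stick lies 44.4 mm from the layer's centre, parallel to the first (44.7 mm), and the silver bar rests level on both sticks, centred within 1 mm above the middle bar; the first grasp closed on air because the fingertips end about 31 mm short of the reported TCP, but nothing was disturbed.

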